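# Load the filter test nests in order

## Robot

A 7-joint arm with a two-finger parallel gripper is mounted at the origin on the work surface. World frame = base frame: x ahead of the robot, y to its left, z up, the work surface at z = 0. Lengths are in m, angles in rad, forces in N, time in s.
With the tool pointing down it reaches from about 0.4 to 0.85 m from the base axis. Payload 4.5 kg.
Tool frame: the origin (TCP) lies midway between the tips of the shut fingers; the grasp point (between the pads) lies 19 mm behind it; z points along the fingers, y is the line along which they close (so a half turn about z gives the same grasp; the last joint's range is limited). The gripper opens to 88 mm and grips with 3 to 60 N. Pads are 18 mm wide; open, the fingers measure 123 mm over their backs; the gripper's body (75 mm by 187 mm) begins 45 mm behind the grasp point.
Start: joints at [-1.214, 0.689, -0.195, 1.565, 0.157, 0.902, -0.215], TCP at [0.198, 0.593, 0.239] pointing down, gripper open.
Joint ranges: [-3.01, 3.01], [-0.46, 2.08], [-1.47, 1.51], [0.13, 2.56], [-1, 4.14], [0.04, 2.09], [-2.66, 2.66]. Speed limits (rad/s): [2.57, 2.57, 3.14, 3.14, 3.14, 3.14, 3.14].

## Interface

Orientations are given as a unit quaternion [x, y, z, w].
In Python, from plant import r gives the robot as it stands.
- The arm moves only by the tool move_arm, never from a script. Its argument "targets" is a list that holds one entry, the list of rows, each a list of 7 numbers: the opening, from 0 (shut) to 1 (fully open), then the shift along the tool's x, y, z in mm, then the turn, a rotation vector about the tool's x, y, z in degrees. In form: [[[claw, dx, dy, dz, ax, ay, az], ...]]. A call has 1 to 10 rows; each row is the pose to reach, as a shift and turn from the pose commanded when the call began, along the tool's axes at that moment; what a row does not reach only later rows make up. A row lasts 1/8 s, in which the tool goes at most 62.5 mm and 10.7 degrees, less where a joint would pass 70% of its speed; a pose out of reach is approached as far as the arm can. A call with a gripper value outside its range is refused whole. The fingers move at their own pace and stop on an object; "newtons" is the grip in N (left out, the last holds). Time passes only in rows, so rows that repeat a pose let the fingers close. It gives the time, the measured TCP pose, the force, the opening and the grip force at its end, in the units of the state.
- r.get_state(): the state, without advancing time (a new reading comes with each control period).
- r.snapshot(name): name is "scene" or "top" or "wrist"; returns the picture (480x640x3 uint8, red, green, blue); there is no depth.
- r.camera_info(name): a dict with "fx", "fy", "cx", "cy" (pixels), "R" (3x3) and "t" (3): a world point X has camera coordinates R X + t. Camera axes: x right, y down, z forward; pixel columns grow to the right and rows downward; lengths in m; the calibration is good to about 2 mm. A picture is of the moment at which its call begins: read the wrist's pose just before it. camera_info takes no time and is no camera call; for the wrist camera it gives the pose at the moment of the call.
- r.finish_job(): hands the job in; it is judged then, once.
The state is a dict: "clock": time; "q": joint angles; "qd": joint speeds; "joint_torque": joint torques, N m; "tool_pos": TCP position; "eef_rot": TCP orientation; "contact_force": force on the tool from outside, world axes, zero at the start; "moment": the same for the moment, N m; "opening": opening from 0.0 (shut) to 1.0 (fully open); "finger_force": force on a finger pad.
Only numpy, scipy, OpenCV 4.12 (cv2) and the standard library are available. Lean on these libraries where they do the work, as an engineer would, in place of code of your own. Each camera call takes 0.05 s, during which the arm holds its last target. There are 200 camera calls.

## Task

Load the test nests in the order of the dots on their bridges: one, then two, then three. Slide the red-headed filter unit lying in front of each nest along the bench, bowl first, under the bridge until it is fully home against the stop with the orange plunger pressed in, and leave it there. Push gently (the stops are set at different depths; never shove a unit with more than 25 newtons), do not lift or tip the units, and leave the jar, carton and bin alone.

Things in the scene. Friction and masses are not known exactly. Their poses are not given: they have to be found in the camera images.
- nest1: fixed aluminium nest with one black dot on its blue bridge. Origin on the bench, mid-channel, where the channel begins; +x runs in. Walls' inside faces at y +-37 mm, 8 thick, 40 high, x 0 to 165 mm; lead-ins flare to y +-57 at x -35 mm; the bench is the floor. Bridge over x 43 to 77 mm, underside 60, top 67 mm up. A grey stop block with an orange plunger stands in the channel, see the switch.
- unit1: loose air-filter unit lying before nest 1, where it belongs: red head block 40 (x) x 64 (y) x 48 (z) mm, clear bowl (46 mm diameter) and brass stub (22 mm) along +x, 0.26 to 0.46 kg. Origin under the middle of the head, on the bench; +z up. Flat rear face at x -20 mm, bowl x 20 to 92 mm, stub's tip at x 104 mm.
- switch1 (a joint): travel (m) of the sprung orange plunger in nest 1: 0 = 10 mm proud of the grey stop's face, 0.010 = pressed flush, the unit's stub on the stop. Plunger 24 mm diameter, 24 mm up. Stop cushioned, 4 N per mm. The stop's face is between x 107 and 129 mm in the nest, set anew each time. Spring under 1 N: bench friction keeps a unit in.
- nest2: fixed aluminium nest with two black dots on its blue bridge. Origin on the bench, mid-channel, where the channel begins; +x runs in. Walls' inside faces at y +-37 mm, 8 thick, 40 high, x 0 to 165 mm; lead-ins flare to y +-57 at x -35 mm; the bench is the floor. Bridge over x 43 to 77 mm, underside 60, top 67 mm up. A grey stop block with an orange plunger stands in the channel, see the switch.
- unit2: loose air-filter unit lying before nest 2, where it belongs: red head block 40 (x) x 64 (y) x 48 (z) mm, clear bowl (46 mm diameter) and brass stub (22 mm) along +x, 0.26 to 0.46 kg. Origin under the middle of the head, on the bench; +z up. Flat rear face at x -20 mm, bowl x 20 to 92 mm, stub's tip at x 104 mm.
- switch2 (a joint): travel (m) of the sprung orange plunger in nest 2: 0 = 10 mm proud of the grey stop's face, 0.010 = pressed flush, the unit's stub on the stop. Plunger 24 mm diameter, 24 mm up. Stop cushioned, 4 N per mm. The stop's face is between x 107 and 129 mm in the nest, set anew each time. Spring under 1 N: bench friction keeps a unit in.
- nest3: fixed aluminium nest with three black dots on its blue bridge. Origin on the bench, mid-channel, where the channel begins; +x runs in. Walls' inside faces at y +-37 mm, 8 thick, 40 high, x 0 to 165 mm; lead-ins flare to y +-57 at x -35 mm; the bench is the floor. Bridge over x 43 to 77 mm, underside 60, top 67 mm up. A grey stop block with an orange plunger stands in the channel, see the switch.
- unit3: loose air-filter unit lying before nest 3, where it belongs: red head block 40 (x) x 64 (y) x 48 (z) mm, clear bowl (46 mm diameter) and brass stub (22 mm) along +x, 0.26 to 0.46 kg. Origin under the middle of the head, on the bench; +z up. Flat rear face at x -20 mm, bowl x 20 to 92 mm, stub's tip at x 104 mm.
- switch3 (a joint): travel (m) of the sprung orange plunger in nest 3: 0 = 10 mm proud of the grey stop's face, 0.010 = pressed flush, the unit's stub on the stop. Plunger 24 mm diameter, 24 mm up. Stop cushioned, 4 N per mm. The stop's face is between x 107 and 129 mm in the nest, set anew each time. Spring under 1 N: bench friction keeps a unit in.
- tub: bystander: closed white jar, 72 mm diameter, 85 mm high, origin under its centre
- carton: bystander: cardboard carton 70 x 90 x 60 mm, origin under its centre
- bin: bystander: open blue plastic bin 120 x 100 x 55 mm, origin under its centre

How it is judged:
By the outcome, as a careful person would: the job done as asked, in the order asked, and still so for the second after the job is handed in, with the robot touching nothing.
It also fails if it takes over 72 s, if anything falls off the work surface, if the arm or the gripper's body presses on something with over 40 N, if the wrist force passes 120 N, or if a joint passes its speed limit or range.

## Working session

There is one attempt and no reset: what is moved stays moved. The work goes in short steps, Python scripts to look and compute and a tool call to move; the robot and the scene stay as the last step left them, time stands still between calls to the robot, and variables do not carry over. Pictures are saved under pics/ and viewed, at most 10 in all, crops included, and the job is handed in when it is done.

Besides the shell and the picture viewer there is one more tool, called as a command line: name --argument value ..., lists and objects as JSON in quotes. move_arm: Moves the arm, as the interface text tells. Its arguments: {"type":"object","properties":{"targets":{"type":"array","items":{"type":"array","items":{"type":"array","items":{"type":"number"}}}},"newtons":{"type":"number"}},"required":["targets"]}

```bash
mkdir -p pics; python3 - <<'E'
from plant import r
import cv2
for n in("top","scene"):
    cv2.imwrite(f"pics/{n}0.png",r.snapshot(n)[:,:,::-1]); c=r.camera_info(n); print(n,c)
s=r.get_state();print(s)
E
```

```text
top {'fx': 596.412947042465, 'fy': 596.412947042465, 'cx': 329.3753509570043, 'cy': 234.20245676152823, 'R': array([[ 2.36788932e-02, -9.99716176e-01,  2.62258133e-03],
       [-9.92314282e-01, -2.38221212e-02, -1.21428468e-01],
       [ 1.21456479e-01,  2.72866814e-04, -9.92596720e-01]]), 't': array([-0.00712862,  0.61915914,  1.10567534])}
scene {'fx': 606.5735390812026, 'fy': 606.5735390812026, 'cx': 320.42868555882035, 'cy': 233.60552370318626, 'R': array([[-8.06502012e-01,  5.91231326e-01, -1.56269032e-04],
       [ 3.56893080e-01,  4.86629122e-01, -7.97382861e-01],
       [-4.71361681e-01, -6.43146653e-01, -6.03473735e-01]]), 't': array([ 0.4900218 , -0.20361916,  1.80054136])}
{'clock': 0.1, 'q': array([-1.21419853,  0.68987467, -0.19450104,  1.56621878,  0.1573034 ,
        0.90251773, -0.21509142]), 'qd': array([ 0.00122175, -0.00238239, -0.00011744, -0.00339849,  0.00068127,
       -0.00067543,  0.00042235]), 'joint_torque': array([-3.77623597e-03, -5.28503716e+01, -1.27152007e+00, -1.53837848e+01,
       -5.25234849e-02,  1.96982342e-03,  2.87447472e-05]), 'tool_pos': array([0.19813831, 0.59217007, 0.2380113 ]), 'eef_rot': array([ 1.60664636e-01,  9.87008719e-01, -8.12057033e-04, -6.23002159e-05]), 'contact_force': array([-0.32381026,  0.12386895, -0.20685867]), 'moment': array([-0.00770603, -0.01161629,  0.04685328]), 'finger_force': 0.0, 'opening': 1.0009972940963852}
```

View pics/top0.png

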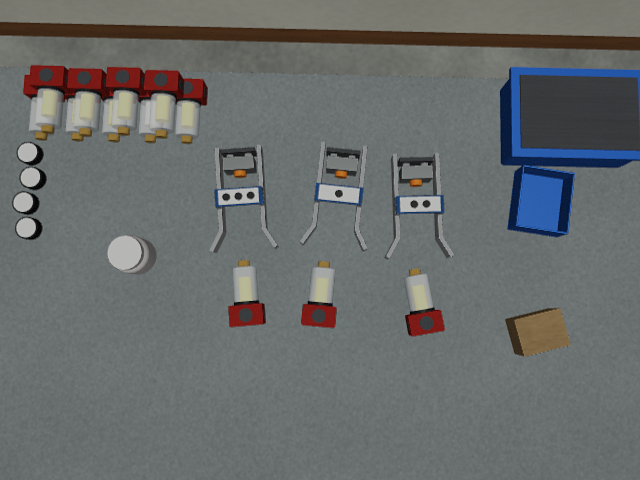

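View pics/scene0.png

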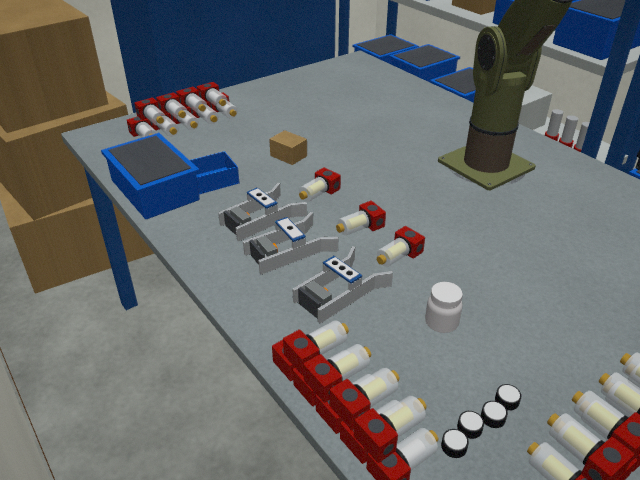

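The top view (up = +x) shows nest3 at left (~240,200), nest1 in the middle (~340,195) and nest2 at right (~418,205). Their units lie in front, with heads at about (246,315), (319,315) and (425,322). I'll enlarge that area.

```bash
python3 - <<'E'
import cv2
a=cv2.imread("pics/top0.png")[143:340,203:460]
cv2.imwrite("pics/crop.png",cv2.resize(a,None,fx=3,fy=3,interpolation=cv2.INTER_CUBIC))
E
```

```text
(no output)
```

View pics/crop.png

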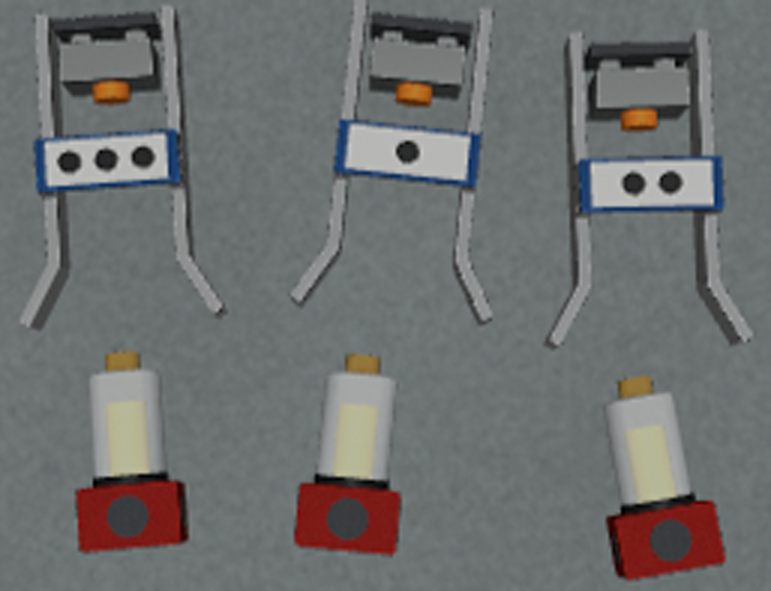

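```bash
cat > h.py <<'E'
import numpy as np
from scipy.optimize import least_squares
from scipy.spatial.transform import Rotation as Ro
from plant import r
def proj(c,X):
    p=X@c["R"].T+c["t"]; return np.c_[c["fx"]*p[:,0]/p[:,2]+c["cx"],c["fy"]*p[:,1]/p[:,2]+c["cy"]]
def W(pose,L):
    x,y,a=pose; L=np.atleast_2d(L); return np.c_[x+L[:,0]*np.cos(a)-L[:,1]*np.sin(a),y+L[:,0]*np.sin(a)+L[:,1]*np.cos(a),L[:,2]]
def fit(c,L,px,x0=(.6,0,0)):
    L=np.array(L,float)/1000; px=np.array(px,float)
    s=least_squares(lambda q:(proj(c,W(q,L))-px).ravel(),x0,loss="soft_l1")
    return s.x,np.sqrt((s.fun**2).mean())
def go(x,y,z,yaw):
    "shift (mm) and turn (deg) from now to TCP x,y,z with tool x opposite to heading yaw (tool down)"
    s=r.get_state(); R=Ro.from_quat(s["eef_rot"]); c,sn=np.cos(yaw),np.sin(yaw)
    T=Ro.from_matrix(np.array([[-c,-sn,0],[-sn,c,0],[0,0,-1]]).T@np.eye(3) if 0 else np.column_stack([[-c,-sn,0],[-sn,c,0],[0,0,-1]]))
    d=R.inv().apply(np.array([x,y,z])-s["tool_pos"])*1000
    return np.round(d,1),np.round((R.inv()*T).as_rotvec(degrees=True),1)
E
cat > m.py <<'E'
from h import *
import json
c=r.camera_info("top")
f=lambda P:[(203+a/3-.33,143+b/3-.33) for a,b in P]
NL=[(77,45,67),(77,-45,67),(43,-45,67),(43,45,67),(0,37,40),(0,-37,40)]
UL=[(0,0,48),(104,0,35),(20,32,48),(20,-32,48)]
N={3:[(36,139),(177,130),(181,182),(38,193),(60,262),(178,258)],1:[(341,120),(480,135),(474,188),(336,174),(330,245),(458,261)],2:[(579,160),(720,156),(722,209),(582,213),(579,285),(702,288)]}
U={3:[(127,517),(122,354),(78,491),(184,483)],1:[(347,519),(364,355),(300,485),(400,489)],2:[(671,541),(634,379),(612,518),(717,502)]}
P={}
for k in(1,2,3):
    for n,D,L in(("nest",N,NL),("unit",U,UL)):
        q,e=fit(c,L,f(D[k])); P[f"{n}{k}"]=list(q); print(n,k,np.round(q[:2]*1000,1),np.degrees(q[2]).round(2),e.round(2))
        print((proj(c,W(q,np.array(L)/1000))-f(D[k])).round(1).tolist())
json.dump(P,open("P.json","w"))
u=P["unit1"]; print(go(u[0],u[1],.09,u[2]))
E
python3 m.py
```

```text
nest 1 [632.5  -2.4] -5.12 1.05
[[-0.5, -0.2], [0.5, 0.1], [0.6, 0.2], [-0.9, -0.5], [2.9, 0.7], [-1.4, -0.3]]
unit 1 [464.   24.3] -3.68 0.5
[[0.2, 0.1], [-0.5, -0.1], [-0.2, -0.8], [0.5, 0.8]]
nest 2 [ 616.1 -161.3] 1.46 0.99
[[-0.6, -0.5], [0.2, 0.8], [-0.0, 1.0], [-1.3, -0.3], [2.6, 0.1], [0.3, -0.9]]
unit 2 [ 454.8 -176.9] 11.58 0.45
[[-0.2, 0.2], [0.3, -0.1], [0.6, 0.3], [-0.9, -0.5]]
nest 3 [623.7 174.5] 5.13 0.37
[[-0.3, -0.1], [0.5, -0.2], [0.1, 0.2], [-0.2, -0.3], [0.3, 0.9], [-0.4, -0.3]]
unit 3 [461.2 159.3] 6.07 0.71
[[1.2, 0.5], [0.3, 0.0], [-0.2, -0.2], [-1.4, -0.3]]
(array([-432.2, -454. ,  148.8]), array([ -0.1,  -0. , -14.8]))
```

move_arm --targets '[[[1, -40, -40, 10, 0, 0, -2], [1, -85, -90, 30, 0, 0, -4], [1, -130, -140, 50, 0, 0, -6], [1, -180, -190, 70, 0, 0, -8], [1, -230, -240, 90, 0, 0, -10], [1, -280, -292, 105, 0, 0, -12], [1, -330, -345, 120, 0, 0, -14], [1, -375, -392, 135, 0, 0, -14.8], [1, -410, -430, 145, 0, 0, -14.8], [1, -432, -454, 149, 0, 0, -14.8]]]'

```text
clock: 1.35
tool_pos: [0.4545, 0.0459, 0.0934]
eef_rot: [0.032, 0.999, 0.0, -0.0]
contact_force: [1.1, 0.6, 0.2]
opening: 1.0
finger_force: 0.0
```

```bash
python3 - <<'E'
from h import *
import json,cv2
P=json.load(open("P.json"));u=P["unit1"]
cv2.imwrite("pics/w1.png",r.snapshot("wrist")[:,:,::-1])
c=r.camera_info("wrist")
print(proj(c,W(u,np.array([[20,32,48],[20,-32,48],[-20,32,48],[-20,-32,48],[104,0,35]])/1000)).round())
s=r.get_state();print(s["clock"],s["tool_pos"],s["contact_force"],go(u[0],u[1],.015,u[2]))
E
```

```text
[[366. 315.]
 [252. 316.]
 [367. 246.]
 [247. 248.]
 [313. 422.]]
1.4 [0.45681674 0.03393887 0.0922689 ] [ 2.6861009  -5.68679221 -2.21042148] (array([-7.9, -8.4, 77.3]), array([-0.5,  0. , -0.9]))
```

View pics/w1.png

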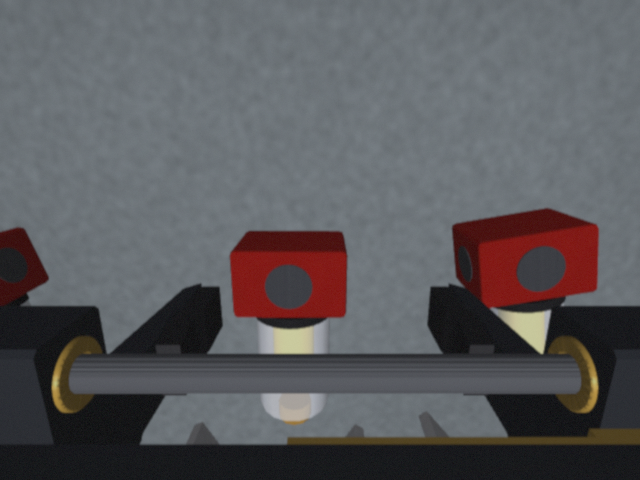

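The wrist picture, taken before the arm settled, shows unit 1's head (top face from 233 to 347 px) between the open fingers (220 to 430 px). I'll let it settle and check again.

move_arm --targets '[[[1, 0, 0, 0, 0, 0, 0], [1, 0, 0, 0, 0, 0, 0], [1, 0, 0, 0, 0, 0, 0]]]'

```text
clock: 1.78
tool_pos: [0.4534, 0.0495, 0.0943]
eef_rot: [0.03, 1.0, 0.001, 0.0]
contact_force: [-0.7, -1.0, -0.3]
opening: 0.998
finger_force: 0.0
```

```bash
cat >> h.py <<'E'
import json,cv2
P=json.load(open("P.json"))
def redcheck(k):
    "wrist: median red-head row span near unit k vs predicted"
    c=r.camera_info("wrist"); im=r.snapshot("wrist").astype(int)
    m=((im[...,0]>90)&(im[...,1]<60)).astype(np.uint8)
    n,l,st,ce=cv2.connectedComponentsWithStats(m)
    print("red boxes",[s[:4].tolist() for s in st[1:] if s[4]>500])
    q=proj(c,W(P[f"unit{k}"],np.array([[20,32,48],[20,-32,48],[-20,32,48],[-20,-32,48]])/1000)); print("pred",q.round().tolist())
E
python3 - <<'E'
from h import *
u=P["unit1"];redcheck(1);s=r.get_state();print(s["tool_pos"],s["contact_force"],go(u[0],u[1],.015,u[2]))
E
```

```text
red boxes [[471, 226, 119, 83], [224, 252, 116, 67]]
pred [[337.0, 320.0], [224.0, 320.0], [338.0, 253.0], [219.0, 253.0]]
[0.45345787 0.0493159  0.09429162] [-0.4346866   0.08895092  0.24383003] (array([-12. , -24.4,  79.3]), array([0. , 0. , 0.2]))
```

move_arm --targets '[[[1, -6, -12, 0, 0, 0, 0], [1, -12, -24, 0, 0, 0, 0], [1, -12, -24, 0, 0, 0, 0], [1, -12, -24, 0, 0, 0, 0], [1, -12, -24, 20, 0, 0, 0], [1, -12, -24, 40, 0, 0, 0], [1, -12, -24, 60, 0, 0, 0], [1, -12, -24, 77, 0, 0, 0], [1, -12, -24, 77, 0, 0, 0], [1, -12, -24, 77, 0, 0, 0]]]'

```text
clock: 3.08
tool_pos: [0.4643, 0.023, 0.0175]
eef_rot: [0.032, 0.999, 0.0, 0.0]
contact_force: [0.5, -0.6, 1.0]
opening: 1.002
finger_force: 0.0
```

move_arm --targets '[[[0.72, 0, 0, 0, 0, 0, 0], [0.72, 0, 0, 0, 0, 0, 0], [0.6, 0, 0, 0, 0, 0, 0], [0.6, 0, 0, 0, 0, 0, 0], [0.6, 0, 0, 0, 0, 0, 0]]]' --newtons 8

```text
clock: 3.7
tool_pos: [0.4647, 0.0235, 0.0175]
eef_rot: [0.032, 0.999, 0.001, 0.001]
contact_force: [-0.2, 1.7, 5.6]
opening: 0.728
finger_force: 8.0
```

```bash
python3 - <<'E'
from h import *
n=P["nest1"]
for x in(-.1,-.055):
    w=W(n,[[x,0,0]])[0];print(x,go(w[0],w[1],.016,n[2]))
s=r.get_state();print(s["clock"],s["tool_pos"],s["contact_force"],s["opening"],s["finger_force"])
E
```

```text
-0.1 (array([-69.2, -12.6,   1.5]), array([0.1, 0.1, 1.5]))
-0.055 (array([-114.2,  -13.8,    1.6]), array([0.1, 0.1, 1.5]))
3.7 [0.46467827 0.02352943 0.01746952] [-0.22689965  1.65199549  5.64612363] 0.7278689758686421 7.994567361020017
```

move_arm --targets '[[[0.6, -10, -4, 0, 0, 0, 0.5], [0.6, -22, -8, 0, 0, 0, 1], [0.6, -34, -12, 0, 0, 0, 1.5], [0.6, -48, -12, 0, 0, 0, 1.5], [0.6, -62, -12.5, 0, 0, 0, 1.5], [0.6, -76, -13, 0, 0, 0, 1.5], [0.6, -90, -13, 0, 0, 0, 1.5], [0.6, -102, -13.5, 0, 0, 0, 1.5], [0.6, -112, -14, 0, 0, 0, 1.5], [0.6, -112, -14, 0, 0, 0, 1.5]]]'

```text
clock: 4.95
tool_pos: [0.5743, 0.0007, 0.0169]
eef_rot: [0.046, 0.999, -0.001, -0.001]
contact_force: [-1.8, -0.3, 3.5]
opening: 0.726
finger_force: 8.0
```

```bash
python3 - <<'E'
from h import *
n=P["nest1"]
w=W(n,[[-.055,0,0]])[0];print(go(w[0],w[1],.016,n[2]))
a=r.snapshot("top")[143:340,203:460,::-1]
cv2.imwrite("pics/t2.png",cv2.resize(a,None,fx=3,fy=3,interpolation=cv2.INTER_CUBIC))
s=r.get_state();print(s["clock"],s["tool_pos"],s["contact_force"],s["opening"],s["finger_force"])
E
```

```text
(array([-3.3,  2.2,  0.9]), array([-0.1, -0.1, -0.1]))
5.0 [0.57423115 0.000655   0.01690306] [-1.71951098 -0.20583651  2.98043748] 0.7265017949042796 7.995104704532423
```

View pics/t2.png

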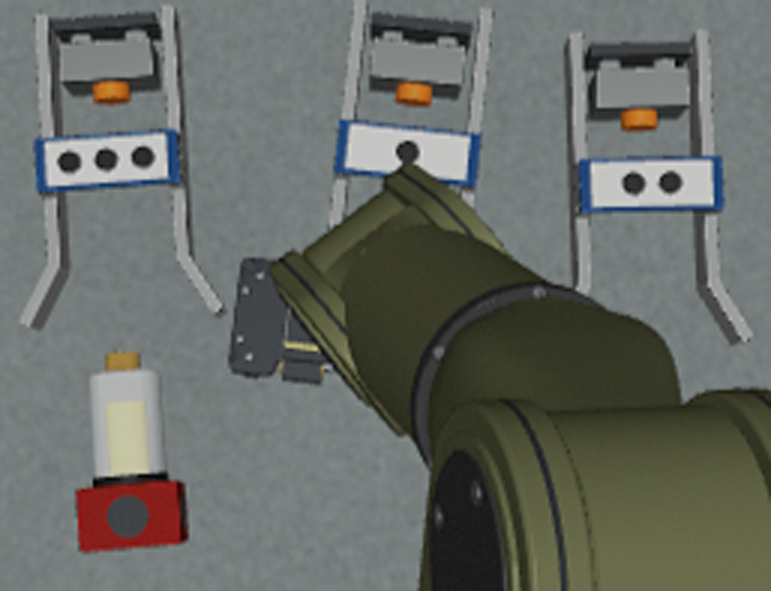

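The arm covers the unit in the top view, and the gripper's left finger is at (300,365) in the crop. From the measured pose, the unit is straight and about 2 mm off the centreline, so I'll trim that, release, and move behind it.

move_arm --targets '[[[0.6, 0, 2, 0, 0, 0, 0], [0.6, 0, 2, 0, 0, 0, 0], [0.95, 0, 2, 0, 0, 0, 0], [0.95, 0, 2, 0, 0, 0, 0], [0.95, 0, 2, 0, 0, 0, 0], [0.95, 0, 2, -25, 0, 0, 0], [0.95, 0, 2, -50, 0, 0, 0], [0.9, 15, 2, -58, 0, 0, 0], [0.5, 35, 2, -58, 0, 0, 0], [0.2, 50, 2, -58, 0, 0, 0]]]'

```text
clock: 6.25
tool_pos: [0.5248, 0.0084, 0.0753]
eef_rot: [0.045, 0.999, 0.0, 0.0]
contact_force: [-0.4, -0.5, 0.1]
opening: 0.695
finger_force: 0.0
```

move_arm --targets '[[[0.2, 0, 0, 0, 0, 0, 0], [0.2, 0, 0, 0, 0, 0, 0], [0.2, 0, 0, 0, 0, 0, 0], [0.2, 0, 0, 0, 0, 0, 0], [0.2, 0, 0, 0, 0, 0, 0]]]'

```text
clock: 6.88
tool_pos: [0.5256, 0.0081, 0.075]
eef_rot: [0.045, 0.999, 0.0, 0.0]
contact_force: [-0.7, 0.5, -0.3]
opening: 0.198
finger_force: 0.0
```

```bash
cat >> h.py <<'E'
def nf(k):
    "state in nest k frame: TCP mm, yaw error deg, force along/lateral/up"
    n=P[f"nest{k}"]; s=r.get_state(); Z=Ro.from_euler("z",n[2]).inv()
    p=Z.apply(s["tool_pos"]-[n[0],n[1],0])*1000; f=Z.apply(s["contact_force"])
    print("t",s["clock"],"tcp",p.round(1),"F",f.round(1),"open",s["opening"].__round__(3),s["finger_force"])
E
python3 - <<'E'
from h import *
nf(1);n=P["nest1"]
w=W(n,[[-.09,0,0]])[0];print(go(w[0],w[1],.016,n[2]))
cv2.imwrite("pics/w2.png",r.snapshot("wrist")[:,:,::-1])
E
```

```text
t 6.875 tcp [-107.4    0.9   75. ] F [-0.7  0.4 -0.3] open 0.198 0.0
(array([-17.4,  -0.9,  59. ]), array([ 0. ,  0. , -0.1]))
```

View pics/w2.png

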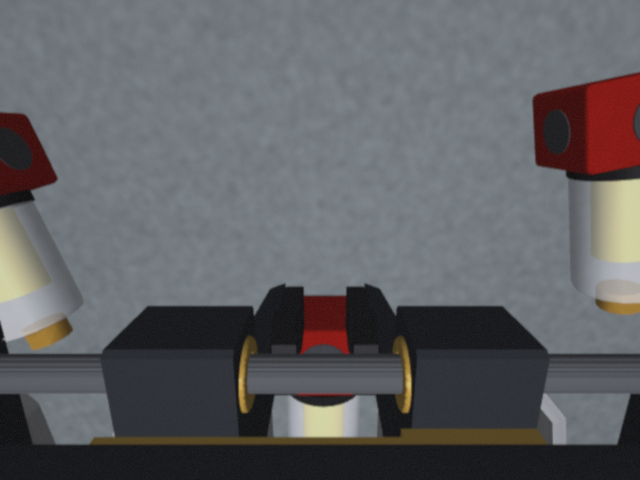

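The wrist view shows unit 1's bowl centred between the fingers (bowl centre ~323 px, finger midline ~325 px). Next: go down and push.

move_arm --targets '[[[0.2, 0, -1, 20, 0, 0, 0], [0.2, 0, -1, 40, 0, 0, 0], [0.2, 0, -1, 58, 0, 0, 0], [0.2, 0, -1, 58, 0, 0, 0], [0.2, -8, -1, 58, 0, 0, 0], [0.2, -16, -1, 58, 0, 0, 0], [0.2, -24, -1, 58, 0, 0, 0], [0.2, -32, -1, 58, 0, 0, 0], [0.2, -40, -1, 58, 0, 0, 0], [0.2, -48, -1, 58, 0, 0, 0]]]'

```text
clock: 8.18
tool_pos: [0.5735, 0.0026, 0.0171]
eef_rot: [0.045, 0.999, -0.0, -0.0]
contact_force: [-3.8, 0.4, 1.9]
opening: 0.197
finger_force: 1.6
```

move_arm --targets '[[[0.2, -6, 0, 0, 0, 0, 0], [0.2, -12, 0, 0, 0, 0, 0], [0.2, -18, 0, 0, 0, 0, 0], [0.2, -23, 0, 0, 0, 0, 0], [0.2, -23, 0, 0, 0, 0, 0]]]'

```text
clock: 8.8
tool_pos: [0.5973, 0.0006, 0.0171]
eef_rot: [0.045, 0.999, 0.0, 0.001]
contact_force: [-0.4, 0.0, -1.3]
opening: 0.197
finger_force: 0.0
```

```bash
python3 - <<'E'
from h import *
nf(1);n=P["nest1"]
w=W(n,[[-.03,0,0]])[0];print(go(w[0],w[1],.016,n[2]))
E
```

```text
t 8.8 tcp [-35.4  -0.1  17.1] F [-0.4 -0.  -1.3] open 0.197 0.02581550827017054
(array([-5.4,  0.1,  1.1]), array([ 0. ,  0.1, -0.1]))
```

move_arm --targets '[[[0.2, -2, 0, 0, 0, 0, 0], [0.2, -4, 0, 0, 0, 0, 0], [0.2, -6, 0, 0, 0, 0, 0], [0.2, -8, 0, 0, 0, 0, 0]]]'

```text
clock: 9.3
tool_pos: [0.6038, -0.0, 0.017]
eef_rot: [0.045, 0.999, -0.0, -0.0]
contact_force: [-3.4, 1.4, 2.2]
opening: 0.195
finger_force: 1.9
```

move_arm --targets '[[[0.2, -2, 0, 0, 0, 0, 0], [0.2, -4, 0, 0, 0, 0, 0], [0.2, -6, 0, 0, 0, 0, 0]]]'

```text
clock: 9.68
tool_pos: [0.6099, -0.0005, 0.017]
eef_rot: [0.045, 0.999, 0.0, -0.0]
contact_force: [-4.7, 0.1, 2.7]
opening: 0.202
finger_force: 2.2
```

move_arm --targets '[[[0.2, -1.5, 0, 0, 0, 0, 0], [0.2, -3, 0, 0, 0, 0, 0], [0.2, -4.5, 0, 0, 0, 0, 0]]]'

```text
clock: 10.05
tool_pos: [0.6112, -0.0008, 0.0168]
eef_rot: [0.045, 0.999, -0.001, -0.003]
contact_force: [-11.5, 1.0, 8.4]
opening: 0.2
finger_force: 6.0
```

move_arm --targets '[[[0.2, -1.5, 0, 0, 0, 0, 0], [0.2, -3, 0, 0, 0, 0, 0]]]'

```text
clock: 10.3
tool_pos: [0.6119, -0.0009, 0.0166]
eef_rot: [0.045, 0.999, -0.001, -0.005]
contact_force: [-17.0, 1.8, 11.7]
opening: 0.199
finger_force: 8.3
```

```bash
python3 - <<'E'
from h import *
nf(1)
a=r.snapshot("scene")[180:330,210:410,::-1]
cv2.imwrite("pics/s3.png",cv2.resize(a,None,fx=4,fy=4,interpolation=cv2.INTER_CUBIC))
E
```

```text
t 10.3 tcp [-20.7  -0.4  16.6] F [-17.1   0.3  11.7] open 0.199 8.282767944037914
```

View pics/s3.png

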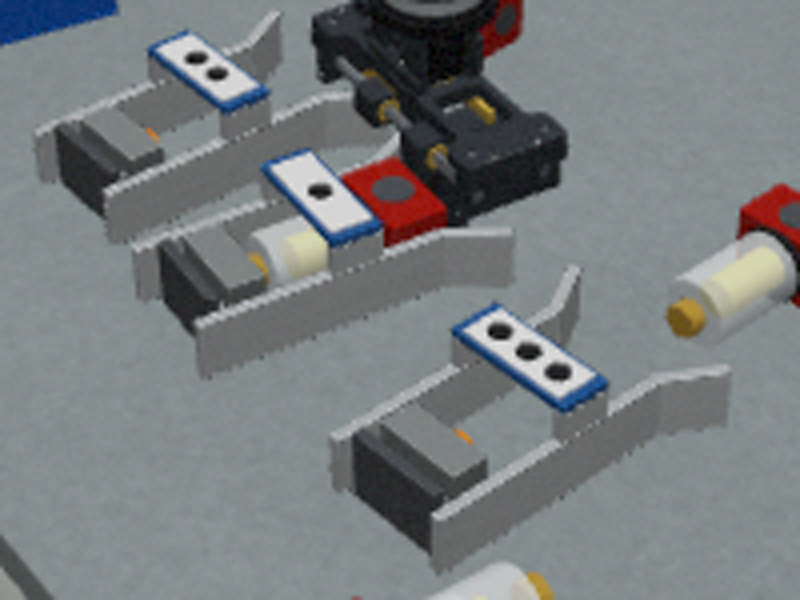

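The scene view shows unit 1 under the one-dot bridge with its brass stub at (258,265) against the grey stop and no orange showing. The push force is about 17 N, so I'll back off slowly.

move_arm --targets '[[[0.2, 1.5, 0, 0, 0, 0, 0], [0.2, 3, 0, 0, 0, 0, 0], [0.2, 4.5, 0, 0, 0, 0, 0], [0.2, 6, 0, 0, 0, 0, 0], [0.2, 8, 0, 0, 0, 0, 0], [0.2, 14, 0, 0, 0, 0, 0], [0.2, 30, 0, 0, 0, 0, 0], [0.2, 45, 0, -30, 0, 0, 0], [0.3, 50, 0, -60, 0, 0, 0], [0.5, 50, 0, -75, 0, 0, 0]]]'

```text
clock: 11.6
tool_pos: [0.569, 0.0035, 0.0939]
eef_rot: [0.045, 0.999, 0.0, 0.002]
contact_force: [0.2, 0.8, -0.1]
opening: 0.391
finger_force: 0.0
```

```bash
python3 - <<'E'
from h import *
nf(1)
a=r.snapshot("scene")[220:300,230:350,::-1]
cv2.imwrite("pics/s4.png",cv2.resize(a,None,fx=5,fy=5,interpolation=cv2.INTER_CUBIC))
u=P["unit2"];print(go(u[0],u[1],.09,u[2]),go(u[0],u[1],.017,u[2]))
E
```

```text
t 11.6 tcp [-63.8   0.2  93.9] F [ 0.1  0.8 -0.1] open 0.391 0.0
(array([  98.2, -190.1,    4.2]), array([  0. ,   0.3, -16.8])) (array([  98.6, -190.2,   77.2]), array([  0. ,   0.3, -16.8]))
```

View pics/s4.png

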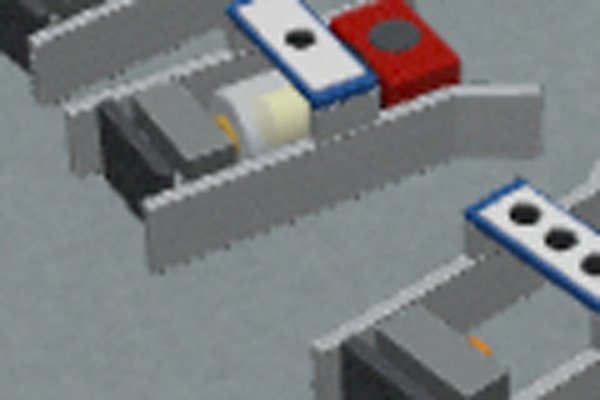

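Unit 1 stayed home: the stub at (228,128) in this crop is still on the stop with no orange plunger showing. Next is unit 2.

move_arm --targets '[[[0.8, 12, -25, 0, 0, 0, -3], [1, 28, -55, 2, 0, 0, -6], [1, 46, -90, 3, 0, 0, -9], [1, 64, -125, 4, 0, 0, -12], [1, 80, -155, 4, 0, 0, -15], [1, 92, -178, 4, 0, 0, -16.5], [1, 98, -190, 4, 0, 0, -16.8], [1, 98, -190, 4, 0, 0, -16.8], [1, 98, -190, 4, 0, 0, -16.8]]]'

```text
clock: 12.78
tool_pos: [0.4541, -0.1758, 0.088]
eef_rot: [-0.102, 0.995, 0.001, 0.001]
contact_force: [0.2, 0.1, 0.2]
opening: 1.005
finger_force: 0.0
```

```bash
python3 - <<'E'
from h import *
u=P["unit2"];redcheck(2);print(go(u[0],u[1],.0165,u[2]))
E
```

```text
red boxes [[264, 236, 121, 70]]
pred [[380.0, 306.0], [263.0, 306.0], [384.0, 235.0], [260.0, 235.0]]
(array([-0.4, -1.4, 71.6]), array([0. , 0.1, 0.1]))
```

Prediction and picture agree to about 2 px, so I'll descend and grip.

move_arm --targets '[[[1, 0, -1, 20, 0, 0, 0], [1, 0, -1, 40, 0, 0, 0], [1, 0, -1, 60, 0, 0, 0], [1, 0, -1, 71, 0, 0, 0], [1, 0, -1, 71, 0, 0, 0], [0.72, 0, -1, 71, 0, 0, 0], [0.72, 0, -1, 71, 0, 0, 0], [0.6, 0, -1, 71, 0, 0, 0], [0.6, 0, -1, 71, 0, 0, 0], [0.6, 0, -1, 71, 0, 0, 0]]]' --newtons 8

```text
clock: 14.08
tool_pos: [0.4534, -0.1778, 0.0175]
eef_rot: [-0.101, 0.995, 0.0, 0.0]
contact_force: [-0.3, 1.8, 6.7]
opening: 0.728
finger_force: 8.0
```

```bash
python3 - <<'E'
from h import *
n=P["nest2"];nf(2)
for x in(-.15,-.1,-.057):
    w=W(n,[[x,0,0]])[0];print(x,go(w[0],w[1],.0165,n[2]))
E
```

```text
t 14.075 tcp [-163.1  -12.4   17.5] F [-0.3  1.8  6.7] open 0.728 7.99018977500964
-0.15 (array([-15.1,   9.9,   1. ]), array([ 0. ,  0.1, 10.2]))
-0.1 (array([-64.3,   1. ,   1. ]), array([ 0. ,  0.1, 10.2]))
-0.057 (array([-106.6,   -6.5,    1.1]), array([ 0. ,  0.1, 10.2]))
```

move_arm --targets '[[[0.6, -5, 3, 0, 0, 0, 3.3], [0.6, -10, 6, 0, 0, 0, 6.6], [0.6, -15, 10, 0, 0, 0, 10.2], [0.6, -28, 7.5, 0, 0, 0, 10.2], [0.6, -42, 5, 0, 0, 0, 10.2], [0.6, -56, 2.5, 0, 0, 0, 10.2], [0.6, -70, 0, 0, 0, 0, 10.2], [0.6, -84, -2.5, 0, 0, 0, 10.2], [0.6, -96, -4.5, 0, 0, 0, 10.2], [0.6, -106, -6.5, 0, 0, 0, 10.2]]]'

```text
clock: 15.32
tool_pos: [0.5553, -0.1642, 0.017]
eef_rot: [-0.012, 1.0, -0.001, -0.003]
contact_force: [-6.7, -0.4, 8.4]
opening: 0.724
finger_force: 8.0
```

move_arm --targets '[[[0.6, 0, 0, 0, 0, 0, 0], [0.6, 0, 0, 0, 0, 0, 0]]]'

```text
clock: 15.58
tool_pos: [0.5579, -0.1638, 0.017]
eef_rot: [-0.012, 1.0, -0.0, -0.0]
contact_force: [-0.6, 0.2, 1.3]
opening: 0.727
finger_force: 8.0
```

```bash
python3 - <<'E'
from h import *
n=P["nest2"];nf(2)
w=W(n,[[-.057,0,0]])[0];print(go(w[0],w[1],.0165,n[2]))
E
```

```text
t 15.575 tcp [-58.2  -1.1  17. ] F [-0.6  0.2  1.3] open 0.727 7.995740055193892
(array([-1.2,  1.1,  0.5]), array([-0. , -0. , -0.1]))
```

move_arm --targets '[[[0.6, 0, 1, 0, 0, 0, 0], [0.95, 0, 1, 0, 0, 0, 0], [0.95, 0, 1, 0, 0, 0, 0], [0.95, 0, 1, 0, 0, 0, 0], [0.95, 0, 1, -25, 0, 0, 0], [0.95, 0, 1, -50, 0, 0, 0], [0.9, 15, 1, -58, 0, 0, 0], [0.5, 35, 1, -58, 0, 0, 0], [0.2, 50, 1, -58, 0, 0, 0], [0.2, 50, 1, -58, 0, 0, 0]]]'

```text
clock: 16.82
tool_pos: [0.5072, -0.1635, 0.0751]
eef_rot: [-0.012, 1.0, -0.0, -0.001]
contact_force: [0.5, 0.2, 0.6]
opening: 0.582
finger_force: 0.0
```

move_arm --targets '[[[0.2, 0, 0, 0, 0, 0, 0], [0.2, 0, 0, 0, 0, 0, 0], [0.2, 0, 0, 0, 0, 0, 0], [0.2, 0, 0, 20, 0, 0, 0], [0.2, 0, 0, 40, 0, 0, 0], [0.2, 0, 0, 58, 0, 0, 0], [0.2, 0, 0, 58, 0, 0, 0], [0.2, -8, 0, 58, 0, 0, 0], [0.2, -16, 0, 58, 0, 0, 0], [0.2, -24, 0, 58, 0, 0, 0]]]'

```text
clock: 18.08
tool_pos: [0.5323, -0.163, 0.0176]
eef_rot: [-0.012, 1.0, -0.0, -0.0]
contact_force: [-3.8, -0.3, 3.0]
opening: 0.199
finger_force: 1.7
```

```bash
python3 - <<'E'
from h import *
n=P["nest2"];nf(2)
w=W(n,[[-.036,0,0]])[0];print(go(w[0],w[1],.0165,n[2]))
E
```

```text
t 18.075 tcp [-83.8   0.4  17.6] F [-3.8 -0.2  3. ] open 0.199 1.6727161779999733
(array([-47.8,  -0.4,   1. ]), array([-0. , -0. , -0.1]))
```

move_arm --targets '[[[0.2, -7, 0, 0, 0, 0, 0], [0.2, -14, 0, 0, 0, 0, 0], [0.2, -21, 0, 0, 0, 0, 0], [0.2, -28, 0, 0, 0, 0, 0], [0.2, -35, 0, 0, 0, 0, 0], [0.2, -41, 0, 0, 0, 0, 0], [0.2, -46, 0, 0, 0, 0, 0], [0.2, -48, 0, 0, 0, 0, 0], [0.2, -50, 0, 0, 0, 0, 0], [0.2, -52, 0, 0, 0, 0, 0]]]'

```text
clock: 19.32
tool_pos: [0.5842, -0.1614, 0.017]
eef_rot: [-0.012, 1.0, 0.0, -0.0]
contact_force: [-2.1, 0.1, 1.5]
opening: 0.199
finger_force: 1.3
```

move_arm --targets '[[[0.2, -2, 0, 0, 0, 0, 0], [0.2, -4, 0, 0, 0, 0, 0], [0.2, -6, 0, 0, 0, 0, 0]]]'

```text
clock: 19.7
tool_pos: [0.5901, -0.1613, 0.017]
eef_rot: [-0.012, 1.0, 0.0, -0.0]
contact_force: [-2.6, -1.2, 1.2]
opening: 0.197
finger_force: 1.7
```

move_arm --targets '[[[0.2, -2, 0, 0, 0, 0, 0], [0.2, -4, 0, 0, 0, 0, 0]]]'

```text
clock: 19.95
tool_pos: [0.5941, -0.1612, 0.017]
eef_rot: [-0.012, 1.0, 0.0, -0.0]
contact_force: [-4.8, -0.1, 1.8]
opening: 0.196
finger_force: 1.9
```

move_arm --targets '[[[0.2, -2, 0, 0, 0, 0, 0], [0.2, -4, 0, 0, 0, 0, 0]]]'

```text
clock: 20.2
tool_pos: [0.5968, -0.1612, 0.017]
eef_rot: [-0.012, 1.0, -0.0, -0.002]
contact_force: [-8.3, 0.6, 5.3]
opening: 0.203
finger_force: 4.2
```

move_arm --targets '[[[0.2, -2, 0, 0, 0, 0, 0], [0.2, -3.5, 0, 0, 0, 0, 0]]]'

```text
clock: 20.45
tool_pos: [0.5976, -0.1613, 0.0167]
eef_rot: [-0.012, 1.0, -0.001, -0.004]
contact_force: [-12.8, 1.1, 9.8]
opening: 0.196
finger_force: 6.6
```

move_arm --targets '[[[0.2, 1.5, 0, 0, 0, 0, 0], [0.2, 3, 0, 0, 0, 0, 0], [0.2, 4.5, 0, 0, 0, 0, 0], [0.2, 6, 0, 0, 0, 0, 0], [0.2, 8, 0, 0, 0, 0, 0], [0.2, 14, 0, 0, 0, 0, 0], [0.2, 30, 0, 0, 0, 0, 0], [0.2, 45, 0, -30, 0, 0, 0], [0.3, 50, 0, -60, 0, 0, 0], [0.5, 50, 0, -75, 0, 0, 0]]]'

```text
clock: 21.7
tool_pos: [0.5523, -0.1624, 0.0937]
eef_rot: [-0.012, 1.0, -0.0, 0.001]
contact_force: [-0.2, -0.5, -0.0]
opening: 0.387
finger_force: 0.0
```

```bash
python3 - <<'E'
from h import *
nf(2)
a=r.snapshot("scene")[180:270,205:345,::-1]
cv2.imwrite("pics/s5.png",cv2.resize(a,None,fx=5,fy=5,interpolation=cv2.INTER_CUBIC))
u=P["unit3"];print(go(u[0],u[1],.09,u[2]))
E
```

```text
t 21.7 tcp [-63.8   0.5  93.7] F [-0.2 -0.5 -0. ] open 0.387 0.0
(array([ 84.4, 323.9,   4.2]), array([-0.1,  0.3, -4.7]))
```

View pics/s5.png

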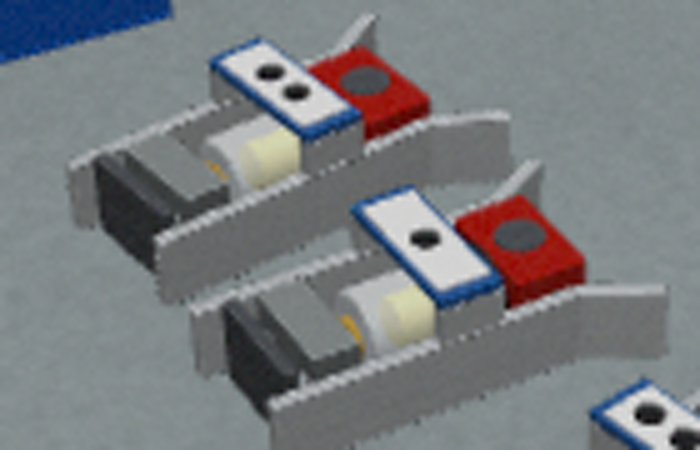

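Units 1 and 2 both sit with their brass stub on the stop, at (350,330) and (215,168), with no plunger showing. Now unit 3.

move_arm --targets '[[[0.8, 20, 25, -6, 0, 0, -1], [1, 40, 65, -6, 0, 0, -2], [1, 60, 110, -6, 0, 0, -3], [1, 75, 158, -4, 0, 0, -4], [1, 84, 206, 0, 0, 0, -4.7], [1, 84, 250, 4, 0, 0, -4.7], [1, 84, 290, 4, 0, 0, -4.7], [1, 84, 316, 4, 0, 0, -4.7], [1, 84, 324, 4, 0, 0, -4.7], [1, 84, 324, 4, 0, 0, -4.7]]]'

```text
clock: 23.0
tool_pos: [0.4598, 0.1592, 0.0877]
eef_rot: [-0.053, 0.999, -0.0, -0.0]
contact_force: [-1.0, 0.0, -0.4]
opening: 0.996
finger_force: 0.0
```

move_arm --targets '[[[1, 0, 0, 0, 0, 0, 0], [1, 0, 0, 0, 0, 0, 0]]]'

```text
clock: 23.25
tool_pos: [0.4599, 0.1581, 0.088]
eef_rot: [-0.052, 0.999, -0.0, -0.0]
contact_force: [0.2, -0.4, 0.4]
opening: 0.998
finger_force: 0.0
```

```bash
python3 - <<'E'
from h import *
u=P["unit3"];redcheck(3);print(go(u[0],u[1],.0165,u[2]))
E
```

```text
red boxes [[272, 239, 121, 70]]
pred [[385.0, 308.0], [267.0, 308.0], [388.0, 237.0], [264.0, 237.0]]
(array([-1.4,  0.8, 71.5]), array([-0. , -0. , -0.1]))
```

move_arm --targets '[[[1, -1, 3, 20, 0, 0, 0], [1, -1, 3, 40, 0, 0, 0], [1, -1, 3, 60, 0, 0, 0], [1, -1, 3, 71, 0, 0, 0], [1, -1, 3, 71, 0, 0, 0], [0.72, -1, 3, 71, 0, 0, 0], [0.72, -1, 3, 71, 0, 0, 0], [0.6, -1, 3, 71, 0, 0, 0], [0.6, -1, 3, 71, 0, 0, 0], [0.6, -1, 3, 71, 0, 0, 0]]]' --newtons 8

```text
clock: 24.55
tool_pos: [0.4608, 0.1626, 0.0176]
eef_rot: [-0.053, 0.999, 0.0, 0.0]
contact_force: [-0.3, -0.7, 6.0]
opening: 0.724
finger_force: 8.0
```

```bash
python3 - <<'E'
from h import *
n=P["nest3"];nf(3)
for x in(-.12,-.057):
    w=W(n,[[x,0,0]])[0];print(x,go(w[0],w[1],.0165,n[2]))
E
```

```text
t 24.55 tcp [-163.3    2.7   17.6] F [-0.4 -0.7  6. ] open 0.724 7.999879726557992
-0.12 (array([-43.3,  -3.4,   1.1]), array([0. , 0.1, 1. ]))
-0.057 (array([-106.3,   -4.5,    1.2]), array([0. , 0.1, 1. ]))
```

move_arm --targets '[[[0.6, -6, -1, 0, 0, 0, 0.5], [0.6, -16, -2, 0, 0, 0, 1], [0.6, -28, -3, 0, 0, 0, 1], [0.6, -42, -3.5, 0, 0, 0, 1], [0.6, -56, -3.5, 0, 0, 0, 1], [0.6, -70, -4, 0, 0, 0, 1], [0.6, -84, -4, 0, 0, 0, 1], [0.6, -96, -4.5, 0, 0, 0, 1], [0.6, -106, -4.5, 0, 0, 0, 1], [0.6, -106, -4.5, 0, 0, 0, 1]]]'

```text
clock: 25.8
tool_pos: [0.5664, 0.1694, 0.0172]
eef_rot: [-0.044, 0.999, 0.0, -0.0]
contact_force: [-0.4, -0.5, 3.0]
opening: 0.726
finger_force: 8.0
```

```bash
python3 - <<'E'
from h import *
n=P["nest3"];nf(3)
w=W(n,[[-.057,0,0]])[0];print(go(w[0],w[1],.0165,n[2]))
E
```

```text
t 25.8 tcp [-57.5   0.   17.2] F [-0.5 -0.5  3. ] open 0.726 7.998214371618815
(array([-0.5, -0. ,  0.7]), array([ 0., -0., -0.]))
```

move_arm --targets '[[[0.95, 0, 0, 0, 0, 0, 0], [0.95, 0, 0, 0, 0, 0, 0], [0.95, 0, 0, 0, 0, 0, 0], [0.95, 0, 0, -25, 0, 0, 0], [0.95, 0, 0, -50, 0, 0, 0], [0.9, 15, 0, -58, 0, 0, 0], [0.5, 35, 0, -58, 0, 0, 0], [0.2, 50, 0, -58, 0, 0, 0], [0.2, 50, 0, -58, 0, 0, 0], [0.2, 50, 0, -58, 0, 0, 0]]]'

```text
clock: 27.05
tool_pos: [0.5174, 0.1652, 0.0751]
eef_rot: [-0.044, 0.999, 0.0, 0.001]
contact_force: [0.7, -0.3, -0.1]
opening: 0.47
finger_force: 0.0
```

move_arm --targets '[[[0.2, 0, 0, 0, 0, 0, 0], [0.2, 0, 0, 0, 0, 0, 0], [0.2, 0, 0, 20, 0, 0, 0], [0.2, 0, 0, 40, 0, 0, 0], [0.2, 0, 0, 58, 0, 0, 0], [0.2, 0, 0, 58, 0, 0, 0], [0.2, -8, 0, 58, 0, 0, 0], [0.2, -16, 0, 58, 0, 0, 0], [0.2, -24, 0, 58, 0, 0, 0], [0.2, -30, 0, 58, 0, 0, 0]]]'

```text
clock: 28.3
tool_pos: [0.5465, 0.1675, 0.0173]
eef_rot: [-0.044, 0.999, 0.0, -0.0]
contact_force: [-2.9, -0.0, 1.4]
opening: 0.201
finger_force: 1.2
```

```bash
python3 - <<'E'
from h import *
n=P["nest3"];nf(3)
w=W(n,[[-.036,0,0]])[0];print(go(w[0],w[1],.0165,n[2]))
E
```

```text
t 28.3 tcp [-77.5  -0.   17.3] F [-2.9  0.2  1.4] open 0.201 1.195772975042928
(array([-41.5,   0.1,   0.8]), array([ 0., -0., -0.]))
```

move_arm --targets '[[[0.2, -7, 0, 0, 0, 0, 0], [0.2, -14, 0, 0, 0, 0, 0], [0.2, -21, 0, 0, 0, 0, 0], [0.2, -28, 0, 0, 0, 0, 0], [0.2, -34, 0, 0, 0, 0, 0], [0.2, -39, 0, 0, 0, 0, 0], [0.2, -42, 0, 0, 0, 0, 0], [0.2, -44, 0, 0, 0, 0, 0], [0.2, -46, 0, 0, 0, 0, 0]]]'

```text
clock: 29.42
tool_pos: [0.5922, 0.1718, 0.017]
eef_rot: [-0.045, 0.999, -0.0, -0.0]
contact_force: [-2.4, -0.4, 0.1]
opening: 0.199
finger_force: 1.1
```

move_arm --targets '[[[0.2, -2, 0, 0, 0, 0, 0], [0.2, -4, 0, 0, 0, 0, 0], [0.2, -6, 0, 0, 0, 0, 0]]]'

```text
clock: 29.8
tool_pos: [0.5982, 0.1723, 0.017]
eef_rot: [-0.045, 0.999, 0.0, -0.0]
contact_force: [-2.2, -0.9, 2.2]
opening: 0.198
finger_force: 1.3
```

move_arm --targets '[[[0.2, -2, 0, 0, 0, 0, 0], [0.2, -4, 0, 0, 0, 0, 0]]]'

```text
clock: 30.05
tool_pos: [0.6022, 0.1727, 0.0171]
eef_rot: [-0.045, 0.999, -0.0, -0.0]
contact_force: [-3.0, 0.8, 1.6]
opening: 0.2
finger_force: 1.4
```

move_arm --targets '[[[0.2, -2, 0, 0, 0, 0, 0], [0.2, -4, 0, 0, 0, 0, 0]]]'

```text
clock: 30.3
tool_pos: [0.6061, 0.1731, 0.0171]
eef_rot: [-0.045, 0.999, 0.0, -0.0]
contact_force: [-3.1, 0.2, 2.1]
opening: 0.202
finger_force: 1.6
```

move_arm --targets '[[[0.2, -2, 0, 0, 0, 0, 0], [0.2, -3.5, 0, 0, 0, 0, 0]]]'

```text
clock: 30.55
tool_pos: [0.6076, 0.1732, 0.0169]
eef_rot: [-0.045, 0.999, -0.001, -0.002]
contact_force: [-7.4, -0.6, 6.1]
opening: 0.199
finger_force: 4.5
```

move_arm --targets '[[[0.2, -1.5, 0, 0, 0, 0, 0], [0.2, -3, 0, 0, 0, 0, 0]]]'

```text
clock: 30.8
tool_pos: [0.6083, 0.1731, 0.0168]
eef_rot: [-0.045, 0.999, -0.001, -0.004]
contact_force: [-12.8, -1.0, 9.6]
opening: 0.198
finger_force: 6.8
```

move_arm --targets '[[[0.2, -1, 0, 0, 0, 0, 0]]]'

```text
clock: 30.92
tool_pos: [0.6085, 0.1731, 0.0167]
eef_rot: [-0.045, 0.999, -0.001, -0.005]
contact_force: [-14.6, -1.6, 10.5]
opening: 0.195
finger_force: 7.4
```

move_arm --targets '[[[0.2, 1.5, 0, 0, 0, 0, 0], [0.2, 3, 0, 0, 0, 0, 0], [0.2, 4.5, 0, 0, 0, 0, 0], [0.2, 6, 0, 0, 0, 0, 0], [0.2, 8, 0, 0, 0, 0, 0], [0.2, 14, 0, 0, 0, 0, 0], [0.2, 30, 0, 0, 0, 0, 0], [0.2, 50, 0, -40, 0, 0, 0], [0.3, 80, 0, -90, 0, 0, 0], [0.5, 120, 0, -130, 0, 0, 0]]]'

```text
clock: 32.17
tool_pos: [0.4949, 0.1636, 0.1491]
eef_rot: [-0.044, 0.999, 0.001, 0.002]
contact_force: [0.1, -0.0, 0.7]
opening: 0.388
finger_force: 0.0
```

move_arm --targets '[[[0.5, 0, 50, -30, 0, 0, 0], [0.5, 0, 100, -50, 0, 0, 0], [0.5, 0, 150, -50, 0, 0, 0], [0.5, 0, 200, -50, 0, 0, 0], [0.5, 0, 230, -50, 0, 0, 0], [0.5, 0, 230, -50, 0, 0, 0], [0.5, 0, 230, -50, 0, 0, 0]]]'

```text
clock: 33.05
tool_pos: [0.4743, 0.3906, 0.197]
eef_rot: [-0.044, 0.999, -0.001, 0.0]
contact_force: [0.5, -0.9, -0.0]
opening: 0.498
finger_force: 0.0
```

```bash
python3 - <<'E'
from h import *
nf(3)
a=r.snapshot("top")[143:260,203:460,::-1]; b=r.snapshot("scene")[180:330,210:410,::-1]
a=cv2.resize(a,(640,291),interpolation=cv2.INTER_CUBIC); b=cv2.resize(b[:, :],(400,300),interpolation=cv2.INTER_CUBIC)
o=np.zeros((600,640,3),np.uint8);o[:291]=a;o[300:,:400]=b
cv2.imwrite("pics/f6.png",o)
E
```

```text
t 33.05 tcp [-129.5  228.6  197. ] F [ 0.4 -1.  -0. ] open 0.498 0.0
```

View pics/f6.png

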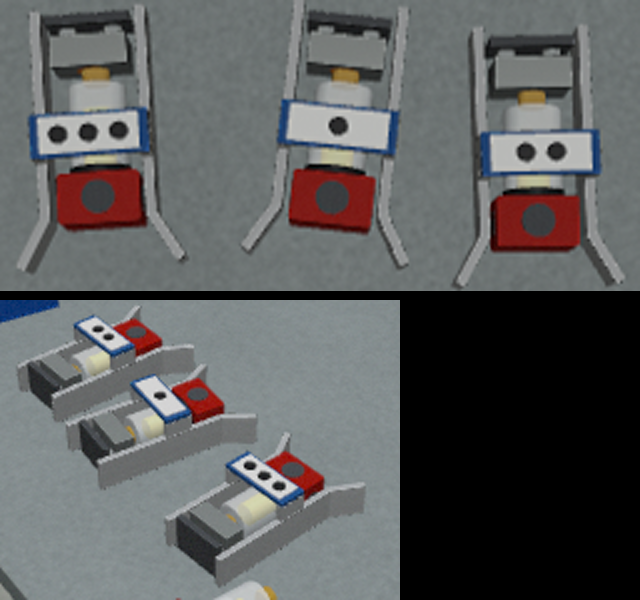

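All three units are under their bridges. In both views each brass stub, at top-view crop (95,74), (346,75) and (532,97), meets its grey stop with no orange showing. The arm is clear of everything, so I'm handing in.

```bash
python3 -c "
from plant import r
print(r.finish_job())"
```

```text
the job is handed in; nothing more can be done
None
```

All three units are loaded in order (1, 2, 3), each against its stop with no orange plunger showing in the final pictures; the highest push reading was about 21 N, the job was handed in at about 33 s, and no verdict was returned.

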